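Fill the tin tray and roll it into the rack bay

TASK

Stand the loose tin that matches the two already in the bamboo tray in the tray's empty front place. Then, without lifting the tray, push it gently along the rollers until it is fully home against the end stop under the rack, and swing the steel keeper bar fully across behind it. Leave the other tins, the funnel and the tea strainer on the shelf where they are.

Things in the scene. Friction and masses are not known exactly. Their poses are not given: they have to be found in the camera images.
- tin: The loose matching tin: round steel tin with a flat aluminium lid, diameter 48, height 54 mm, about 90 g, standing on the shelf in the row of small things on the robot's side of the rack. Origin at the centre of its underside, z up.
- tin_middle: Same tin (diameter 48, height 54 mm) standing in the tray's middle place. Origin at the centre of its underside.
- tin_rear: Same tin (diameter 48, height 54 mm) standing in the tray's rear place. Origin at the centre of its underside.
- tray: Bamboo tray on the rollers, 62 wide (x), 178 long (y), 200 g empty; its +y (front end) points to the bay. Floor 4 mm; side walls and dividers 14 mm, end walls 36 mm above the underside, all 4 mm thick. Three places in a row, 54 x 54 mm inside, centred at y = +58 (front, empty), 0, -58 mm. End faces at y = +-89 mm. Origin: centre of underside.
- tray_rear (a point): Middle of the tray's outer rear face, 22 mm above its underside (tray x = 0, y = -89 mm): where to push. With the tray home it is at rack y = -78 mm.
- tray_place (a point): Centre of the floor of the tray's empty front place (upper face of the floor).
- rack: Fixed three-tier clear acrylic rack. Lowest tier: open lane of free white rollers (radius 9 mm, tops 34 mm above the shelf) along its y, from y = -265 mm (open end) to the end stop at +100 mm. Lane rails: inner faces x = +-33, outer +-37 mm, tops 44 mm above the shelf. Origin on the shelf, on the lane's centre line; +y into the bay, z up. Tray home: its origin at rack y = +11 mm.
- roof_edge (a point): Middle of the near lower edge of the roof over the bay (rack y = +30 mm, 118 mm above the shelf). From here to y = +165 mm, x = +-50 mm, stand the two upper tiers with three fixed tins, up to 254 mm high, on side panels reaching the shelf; the lane before it is open above. The home tray's front place is under this roof.
- bay_stop (a point): Centre of the end stop's inner face (rack x = 0, y = +100, z = 52 mm); the tray's front wall ends against it.
- bar (a joint): Angle of the steel keeper bar about its upright hinge post, rad, counter-clockwise from above; it stays where left. 0: parallel to the lane outside the robot-side rail, pointing away from the bay; negative: swung farther out; 1.571 (limit): square across the lane, 5 mm behind the home tray. It can only cross when the tray is home. Range -0.5 to 1.571.
- bar_pivot (a point): On the axis of the bar's hinge post, rack x = -50, y = -87 mm, at the middle height of the bar (58 mm above the shelf). The bar is 8 mm thick, 12 mm high, from 52 to 64 mm above the shelf and reaches 86 mm out from the axis.
- bar_knob (a point): Middle of the upright black knob on the bar near its free end, 80 mm from the hinge axis: diameter 16 mm, from 64 to 96 mm above the shelf, this point at 80 mm.
- small_tin_a: Small narrow tin, diameter 38, height 30 mm, on the shelf; to be left alone. Origin at the centre of its underside.
- small_tin_b: Flat wide tin, diameter 66, height 26 mm, on the shelf; to be left alone. Origin at the centre of its underside.
- funnel: Green silicone funnel standing on its wide mouth, diameter 72, height 80 mm; to be left alone. Origin at the centre of its underside.
- strainer: Closed stainless tea strainer lying on the shelf past the open end of the lane: 44 mm ball and 2-wire handle, 170 mm long in all along its x, 47 mm high; to be left alone. Origin on the shelf between ball and handle end.

How it is judged:
By the outcome, as a careful person would: the job done as asked, in the order asked, and still so for the second after the job is handed in, with the robot touching nothing.
It also fails if it takes over 64 s, if anything falls off the work surface, if the arm or the gripper's body presses on something with over 40 N, if the wrist force passes 120 N, or if a joint passes its speed limit or range.

ROBOT

A 6-joint arm with a two-finger parallel gripper is mounted at the origin on the work surface. World frame = base frame: x ahead of the robot, y to its left, z up, the work surface at z = 0. Lengths are in m, angles in rad, forces in N, time in s.
With the tool pointing down it reaches from about 0.325 to 0.75 m from the base axis. Payload 7.6 kg.
Tool frame: the origin (TCP) lies between the finger pads; the fingertips stand 14 mm ahead of it and the grasp point (between the pads) lies 5 mm behind it; z points along the fingers, y is the line along which they close (so a half turn about z gives the same grasp; the last joint's range is limited). The gripper opens to 85 mm and grips with 20 to 120 N. Pads are 22 mm wide; open, the fingers measure 114 mm over their backs; the gripper's body (76 mm by 85 mm) begins 54 mm behind the grasp point. The pads swing forward as they close: fully open they stand 13 mm farther back than shut.
Start: joints at [-0.07, 0.052, 1.401, -0, 1.689, -0.07], TCP at [0.525, 0, 0.245] pointing down, gripper open.
Joint ranges: [-2.9, 2.9], [-0.91, 2.17], [0.12, 2.37], [-1.06, 4.2], [0.26, 2.73], [-2.93, 2.93]. Speed limits (rad/s): [2.57, 2.57, 3.01, 3.14, 3.14, 3.14].

INTERFACE

Orientations are given as a unit quaternion [w, x, y, z].
In Python, from plant import arm gives the robot as it stands.
- The arm moves only by the tool play_rows, never from a script. Its argument "steps" is a list of rows, each a list of 2 entries, a list of its own where there are three numbers: the shift along the tool's x, y, z in units of 0.08 m (1.0 is 0.08 m), then the turn about the tool's z in units of 90 degrees (1.0 is 90 degrees). In form: [[[dx, dy, dz], roll], ...]. A call has 1 to 20 rows; each row shifts and turns the commanded pose from where the row before left it, along the tool's axes as they then stand; what a row does not reach is not made up. A row lasts 1/10 s, in which the tool goes at most 50 mm and 8.59 degrees, less where a joint would pass 70% of its speed; a pose out of reach is approached as far as the arm can. A call with a number of a shift or a turn outside -1 to 1 is refused whole. A call with a gripper value outside its range is refused whole. "jaw" is the closure, from 0 (fully open) to 1 (shut), set as the call begins (left out, the last holds). The fingers move at their own pace and stop on an object; "squeeze" is the grip in N (left out, the last holds). Time passes only in rows, so rows that do not move let the fingers close. It gives the time, the measured TCP pose, the force, the opening and the grip force at its end, in the units of the state.
- arm.get_obs(): the state, without advancing time (a new reading comes with each control period).
- arm.capture(name): name is "scene" or "side" or "wrist"; returns a dict with "image" (480x640x3 uint8, blue, green, red), "intrinsics" (3x3 intrinsics, pixels), "T" (4x4, takes a point from camera to world coordinates). Camera axes: x right, y up, looking along -z (the intrinsics and any distortion apply to the point x, -y, -z); pixel columns grow to the right and rows downward; lengths in m; the calibration is good to about 2 mm. A picture is of the moment at which its call begins. There is no depth.
- arm.finish_job(): hands the job in; it is judged then, once.
The state is a dict: "time_s": time; "q": joint angles; "joint_vel": joint speeds; "tau": joint torques, N m; "ee_pos": TCP position; "orientation": TCP orientation; "wrist_force": force on the tool from outside, world axes, zero at the start; "torque": the same for the moment, N m; "gripper_width": finger opening in m; "grasp_force": force on a finger pad.
Only numpy, scipy, OpenCV 4.12 (cv2) and the standard library are available. Lean on these libraries where they do the work, as an engineer would, in place of code of your own. Each camera call takes 0.05 s, during which the arm holds its last target. There are 200 camera calls.

## Working session

There is one attempt and no reset: what is moved stays moved. The work goes in short steps, Python scripts to look and compute and a tool call to move; the robot and the scene stay as the last step left them, time stands still between calls to the robot, and variables do not carry over. Pictures are saved under pics/ and viewed, at most 10 in all, crops included, and the job is handed in when it is done.

Besides the shell and the picture viewer there is one more tool, called after "Call:" as a command line: name --argument value ..., lists and objects as JSON in quotes. play_rows: Moves the arm, as the interface text tells. Shifts and turns lie within -1 to 1; 1 stands for 0.08 m of shift or 90 degrees of turn. Its arguments: {"type":"object","properties":{"steps":{"type":"array","items":{"type":"array"}},"jaw":{"type":"number"},"squeeze":{"type":"number"}},"required":["steps"]}

```bash
mkdir -p pics; ls
cat > h.py <<'E'
import numpy as np, cv2
from plant import arm
def cap(n,f):
    c=arm.capture(n); cv2.imwrite('pics/'+f+'.png',c['image']); np.savez('pics/'+f+'.npz',K=c['intrinsics'],T=c['T']); return c
def ray(f,u,v):
    d=np.load('pics/'+f+'.npz'); K,T=d['K'],d['T']
    r=np.linalg.inv(K)@[u,v,1]; r=np.array([r[0],-r[1],-r[2]])
    return T[:3,3],T[:3,:3]@(r/np.linalg.norm(r))
def onz(f,u,v,z):
    o,d=ray(f,u,v); return o+d*(z-o[2])/d[2]
def tri(*obs):
    A=np.zeros((3,3));b=np.zeros(3)
    for f,u,v in obs:
        o,d=ray(f,u,v);P=np.eye(3)-np.outer(d,d);A+=P;b+=P@o
    x=np.linalg.solve(A,b)
    return x,[np.linalg.norm((np.eye(3)-np.outer(ray(*q)[1],ray(*q)[1]))@(x-ray(*q)[0])) for q in obs]
def proj(f,p):
    d=np.load('pics/'+f+'.npz'); q=np.linalg.inv(d['T'])@[*p,1]; u=d['K']@[q[0],-q[1],-q[2]]; return u[:2]/u[2]
E
python3 - <<'E'
from h import *
np.set_printoptions(precision=3,suppress=True)
for n in ['scene','side','wrist']:
    c=cap(n,n+'0'); print(n,c['T'],c['intrinsics'][0,0], [k for k in c])
print(arm.get_obs())
E
```

```text
pics
scene [[-0.114 -0.862  0.493  1.037]
 [ 0.993 -0.099  0.058  0.004]
 [-0.001  0.497  0.868  0.935]
 [ 0.     0.     0.     1.   ]] 606.404640496396 ['image', 'intrinsics', 'T']
side [[-0.983  0.142 -0.12   0.424]
 [-0.185 -0.684  0.706  0.626]
 [ 0.018  0.716  0.698  0.792]
 [ 0.     0.     0.     1.   ]] 526.4575585112899 ['image', 'intrinsics', 'T']
wrist [[ 1.     0.     0.001  0.525]
 [-0.     0.958  0.286  0.072]
 [-0.001 -0.286  0.958  0.373]
 [ 0.     0.     0.     1.   ]] 354.1446930168458 ['image', 'intrinsics', 'T']
{'time_s': 0.15, 'q': array([-0.07 ,  0.053,  1.401,  0.   ,  1.689, -0.07 ]), 'joint_vel': array([-0.   , -0.001, -0.003,  0.003,  0.001,  0.002]), 'tau': array([  0.001, -38.195, -36.042,  -0.   ,   0.005,   0.   ]), 'ee_pos': array([0.525, 0.   , 0.245]), 'orientation': array([-0.   ,  0.707,  0.707, -0.   ]), 'wrist_force': array([ 1.156,  0.31 , -0.17 ]), 'torque': array([ 0.017, -0.027,  0.022]), 'grasp_force': 0.0, 'gripper_width': 0.08529811638704062}
```

View pics/scene0.png

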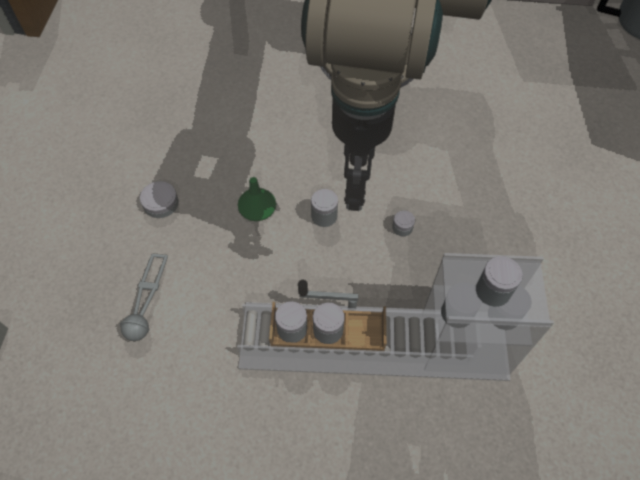

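View pics/side0.png

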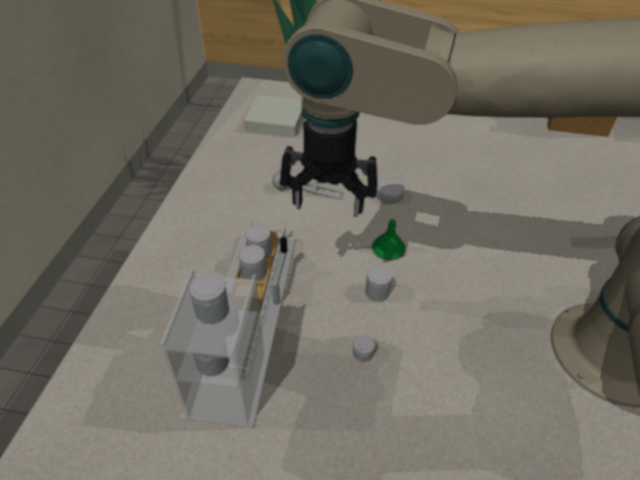

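View pics/wrist0.png

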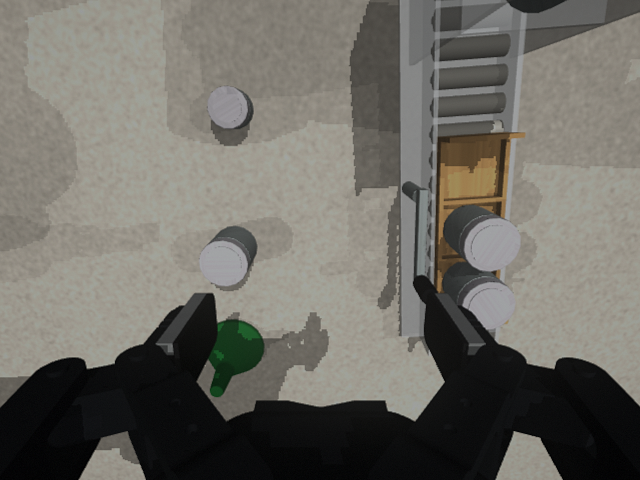

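Scene view: loose tin lid is near (324,200), tray tins at (291,318) and (329,320), the empty place near (365,331), the bar knob at (303,288) and the hinge near (357,296). Wrist view: loose tin lid is at (224,264), tray lids at (492,244) and (488,303), hinge at (410,188), knob at (423,287). The side view confirms the layout.

Run:
```python
from h import *
np.set_printoptions(precision=4,suppress=True)
S={}
for f in ['scene0','wrist0','side0']:
    im=cv2.imread(f'pics/{f}.png'); i=im.astype(int); B,G,R=i[...,0],i[...,1],i[...,2]
    lid=((B-G>5)&(B>110)).astype(np.uint8)
    lid=cv2.morphologyEx(lid,cv2.MORPH_OPEN,np.ones((3,3)))
    org=((R-B>50)&(R>80)).astype(np.uint8)
    for nm,m,a in [('lid',lid,60),('org',org,150)]:
        for c in cv2.findContours(m,0,2)[0]:
            if cv2.contourArea(c)<a: continue
            if nm=='lid':
                print(f,nm,np.round(cv2.fitEllipse(cv2.convexHull(c)),1).tolist() if 0 else [np.round(x,1) for x in cv2.fitEllipse(cv2.convexHull(c))])
            else: print(f,nm,cv2.contourArea(c),cv2.boundingRect(c))
    for u,v in {'scene0':[(324,200),(225,310)],'wrist0':[(224,264),(300,150)],'side0':[(378,275),(420,320)]}[f]: print(f,u,v,im[v,u])
```

```text
scene0 org 596.0 (345, 312, 27, 36)
scene0 324 200 [148 145 146]
scene0 225 310 [134 141 145]
wrist0 org 2672.5 (438, 133, 87, 112)
wrist0 224 264 [165 163 162]
wrist0 300 150 [145 155 160]
side0 org 4859.5 (382, 0, 258, 32)
side0 org 4732.5 (197, 0, 87, 67)
side0 378 275 [144 142 145]
side0 420 320 [131 142 146]
```

Run:
```python
from h import *
np.set_printoptions(precision=4,suppress=True)
for f in ['scene0','wrist0','side0']:
    im=cv2.imread(f'pics/{f}.png'); i=im.astype(int); B,G,R=i[...,0],i[...,1],i[...,2]
    lid=((B-G>=0)&(B>(125 if f!='wrist0' else 145))).astype(np.uint8)
    lid=cv2.morphologyEx(lid,cv2.MORPH_OPEN,np.ones((3,3)))
    for c in cv2.findContours(lid,0,2)[0]:
        if cv2.contourArea(c)>60: print(f,cv2.contourArea(c),[np.round(x,1) for x in cv2.fitEllipse(cv2.convexHull(c))])
# tray corners (wrist) and scaled crops for the eye
a=cv2.imread('pics/scene0.png')[270:390,220:480]; a=cv2.resize(a,(780,360),interpolation=cv2.INTER_CUBIC)
b=cv2.imread('pics/wrist0.png')[100:350,370:570]; b=cv2.resize(b,(480,600),interpolation=cv2.INTER_CUBIC)
cv2.imwrite('pics/ca.png',a); cv2.imwrite('pics/cb.png',b)
```

```text
scene0 75.5 [array([285.8, 363. ]), array([ 7.4, 21.7]), np.float64(110.5)]
scene0 139.0 [array([263. , 360.8]), array([17.3, 21.6]), np.float64(56.1)]
scene0 66.0 [array([244.5, 362.7]), array([10.2, 14.2]), np.float64(177.7)]
scene0 467.0 [array([489. , 336.1]), array([27.1, 34.9]), np.float64(124.9)]
scene0 86.0 [array([404.6, 311. ]), array([ 3.7, 55.6]), np.float64(91.7)]
scene0 644.0 [array([327.5, 315.7]), array([28.3, 32.9]), np.float64(104.8)]
scene0 66.0 [array([258.4, 305.1]), array([ 4.5, 27.7]), np.float64(91.3)]
scene0 642.0 [array([290.5, 315. ]), array([28.4, 30.8]), np.float64(89.4)]
scene0 1919.0 [array([516.3, 298.8]), array([ 48.8, 174.3]), np.float64(88.6)]
scene0 923.5 [array([504.2, 271.5]), array([32., 39.]), np.float64(114.1)]
scene0 179.0 [array([404.5, 218.7]), array([16.6, 18. ]), np.float64(106.0)]
scene0 413.5 [array([324.3, 199.4]), array([21.3, 25.9]), np.float64(93.8)]
scene0 271.0 [array([153.8, 196.8]), array([25.9, 27.6]), np.float64(104.6)]
wrist0 1584.5 [array([489. , 306.4]), array([48.3, 52.6]), np.float64(55.8)]
wrist0 1604.5 [array([222.7, 26
[... 243 characters left out ...]
3, 46.5]), np.float64(5.2)]
wrist0 897.5 [array([228.3, 105.6]), array([34.2, 41.1]), np.float64(149.7)]
wrist0 84.0 [array([516.5,  98.6]), array([ 4.7, 34.5]), np.float64(4.0)]
wrist0 97.5 [array([519. ,  67.4]), array([ 4.7, 43.8]), np.float64(5.3)]
side0 184.0 [array([363.5, 343.3]), array([15.6, 18.1]), np.float64(104.4)]
side0 657.5 [array([206.5, 286.4]), array([25. , 35.4]), np.float64(77.9)]
side0 290.0 [array([379.1, 274.6]), array([17.3, 23. ]), np.float64(99.1)]
side0 313.5 [array([250.8, 253.7]), array([17.9, 24.8]), np.float64(84.2)]
side0 248.5 [array([256.9, 233.1]), array([15.2, 22.9]), np.float64(83.8)]
side0 72.0 [array([388., 183.]), array([ 8.1, 20.4]), np.float64(86.1)]
```

View pics/ca.png

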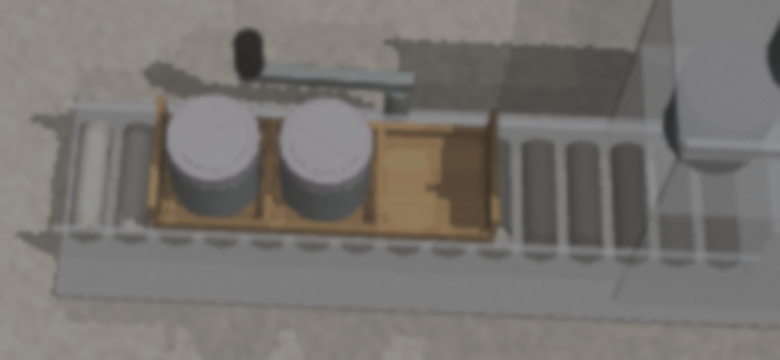

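View pics/cb.png

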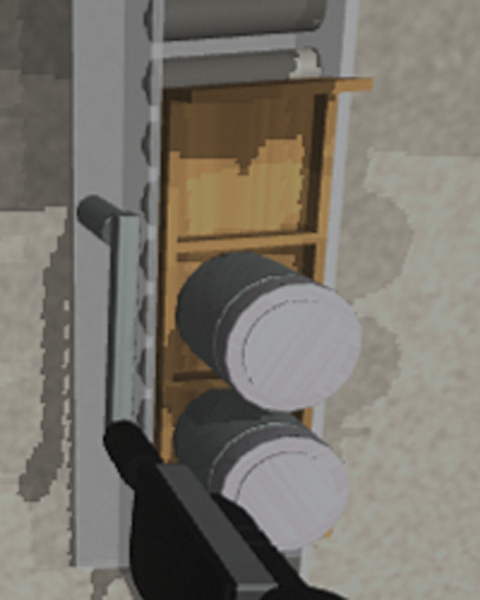

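Crops: the tray's front wall top runs (384,307)–(385,349) in the scene view. In the wrist view its ends are near (439,133) and (525,133), and the front divider's are near (441,201) and (504,198). The bar is parallel to the lane, and the knob lies at scene (303,288).

Run:
```python
from h import *
np.set_printoptions(precision=4,suppress=True)
def t(n,*o):
    x,e=tri(*o); print(n,x,np.round(e,4)); return x
s,w,d='scene0','wrist0','side0'
t('tin',(s,324.3,199.4),(w,224,263.5)); t('tin3',(s,324.3,199.4),(w,224,263.5),(d,379.1,274.6))
m=t('mid',(s,327.8,315.7),(w,493.1,247.4),(d,250.8,253.7)); r=t('rear',(s,290.5,315),(w,489,306.4),(d,256.9,233.1))
t('sma',(s,404.5,218.7),(w,228.3,105.6),(d,363.5,343.3))
print(m-r, np.linalg.norm(m-r))
t('frontwall far top',(s,384.7,349.3),(w,525,133)); 
t('knobtop',(s,303,280.5),(w,419,282)); t('hingetop',(s,357,296.5),(w,406,186))
for q in [(384.3,307.3),(384.7,349.3),(273.7,302.7),(270.7,345)]: print('wall z.07',onz(s,*q,.07))
for q in [(439,133),(525,133)]: print('wr wall',onz(w,*q,.07))
print('knob',onz(s,303,280.5,.096),onz(s,303,290,.07), 'rail end',onz(s,220+65/3,270+230/3,.044),onz(s,220+75/3,270+103/3,.044))
print('plate corners z0',onz(s,220+55/3,270+295/3,0), 'roof near edge',onz(s,220+685/3,270+148/3,.118))
```

```text
tin [ 0.4339 -0.0517  0.061 ] [0.0003 0.0003]
tin3 [ 0.4301 -0.0528  0.0528] [0.0019 0.0024 0.0018]
mid [ 0.668  -0.0218  0.0926] [0.0016 0.0027 0.003 ]
rear [ 0.6726 -0.0776  0.0919] [0.0012 0.0021 0.0025]
sma [0.4392 0.0917 0.0297] [0.0018 0.0019 0.001 ]
[-0.0045  0.0558  0.0007] 0.05599256441834976
frontwall far top [0.6981 0.0681 0.062 ] [0.001 0.001]
knobtop [ 0.6106 -0.0631  0.0864] [0.0042 0.0042]
hingetop [0.6053 0.0198 0.0431] [0.0006 0.0006]
wall z.07 [0.6322 0.0638 0.07  ]
wall z.07 [0.7013 0.0684 0.07  ]
wall z.07 [ 0.644 -0.109  0.07 ]
wall z.07 [ 0.7141 -0.1031  0.07  ]
wr wall [0.6228 0.0672 0.07  ]
wr wall [0.6935 0.0672 0.07  ]
knob [ 0.6132 -0.0661  0.096 ] [ 0.6168 -0.0662  0.07  ] rail end [ 0.7122 -0.1507  0.044 ] [ 0.6404 -0.158   0.044 ]
plate corners z0 [ 0.733  -0.1573  0.    ] roof near edge [0.6632 0.1544 0.118 ]
```

Both views agree: the shelf is at z≈0, tray tin tops are at 0.092 and the lane yaw is about +4°. Next I'll go above the loose tin and look from close by.

Call:
play_rows --steps '[[[-0.11, -0.195, 0.1], 0], [[-0.11, -0.195, 0.1], 0], [[-0.11, -0.195, 0.1], 0], [[-0.11, -0.195, 0.1], 0], [[-0.11, -0.195, 0.1], 0], [[-0.11, -0.195, 0.1], 0], [[0, 0, 0], 0], [[0, 0, 0], 0]]' --jaw 0

```text
time_s: 0.95
ee_pos: [0.4316, -0.0527, 0.1976]
orientation: [0.0, 0.707, 0.707, 0.0]
wrist_force: [0.4, -1.4, -0.1]
gripper_width: 0.0853
grasp_force: 0.0
```

Run:
```python
from h import *
np.set_printoptions(precision=4,suppress=True)
cap('wrist','wrist1'); print(arm.get_obs()['ee_pos'],arm.get_obs()['wrist_force'])
f='wrist1'
im=cv2.imread(f'pics/{f}.png'); i=im.astype(int); B,G,R=i[...,0],i[...,1],i[...,2]
lid=((B-G>=0)&(B>145)).astype(np.uint8); lid=cv2.morphologyEx(lid,cv2.MORPH_OPEN,np.ones((3,3)))
for c in cv2.findContours(lid,0,2)[0]:
    if cv2.contourArea(c)>300:
        e=cv2.fitEllipse(cv2.convexHull(c)); print(cv2.contourArea(c),e,onz(f,*e[0],.054),tri((f,*e[0]),('wrist0',224,263.5)))
for n,u,v in [('scene0',324.3,199.4),('wrist0',224,263.5),('side0',379.1,274.6)]: print(n,onz(n,u,v,.054))
hsv=cv2.cvtColor(im,cv2.COLOR_BGR2HSV); g=cv2.inRange(hsv,(45,100,20),(85,255,255)); ys,xs=np.nonzero(g); print('funnel px',xs.min(),xs.max(),ys.min(),ys.max(),onz(f,(xs.min()+xs.max())/2,ys.min(),0))
```

```text
[ 0.432  -0.0526  0.1977] [-0.5404  0.2439 -0.0248]
2401.5 ((318.29669189453125, 222.88580322265625), (55.2727165222168, 57.103946685791016), 88.6751480102539) [ 0.4306 -0.0538  0.054 ] (array([ 0.4308, -0.0552,  0.0502]), [np.float64(0.00047132166951979374), np.float64(0.0004713216695198275)])
1479.5 ((331.3442687988281, 25.11550521850586), (42.873207092285156, 48.512542724609375), 136.73330688476562) [0.4399 0.0858 0.054 ] (array([0.4593, 0.0287, 0.2343]), [np.float64(0.027807251464818796), np.float64(0.027807251464819018)])
scene0 [ 0.4287 -0.0524  0.054 ]
wrist0 [ 0.4321 -0.0542  0.054 ]
side0 [ 0.4299 -0.0493  0.054 ]
funnel px 275 343 298 385 [ 0.4207 -0.1473  0.    ]
```

View pics/wrist1.png

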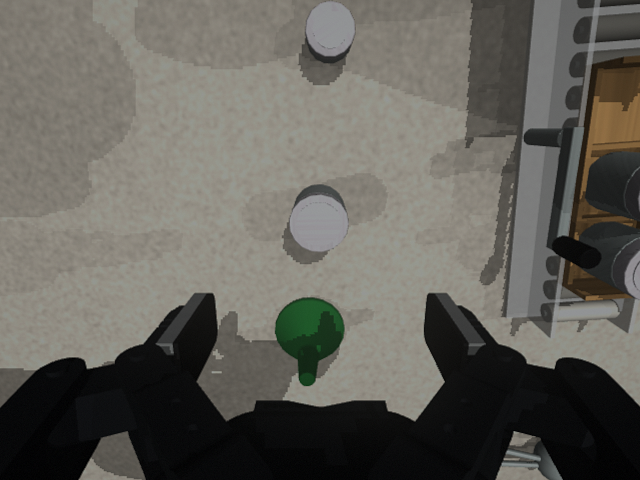

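The lid sits at pixel (318,223), giving (0.4306,-0.0535) with height ≈0.05–0.054. That matches 54 mm, and the funnel is well clear. I'll descend and grip.

Call:
play_rows --steps '[[[-0.012, -0.015, 0.25], 0], [[0, 0, 0.25], 0], [[0, 0, 0.25], 0], [[0, 0, 0.25], 0], [[0, 0, 0.25], 0], [[0, 0, 0.25], 0], [[0, 0, 0.2], 0], [[0, 0, 0.15], 0], [[0, 0, 0.1], 0], [[0, 0, 0.07], 0], [[0, 0, 0], 0], [[0, 0, 0], 0]]'

```text
time_s: 2.2
ee_pos: [0.4307, -0.0538, 0.0363]
orientation: [0.0, 0.707, 0.707, 0.0]
wrist_force: [0.1, -0.7, -0.5]
gripper_width: 0.0855
grasp_force: 0.0
```

Call:
play_rows --steps '[[[0, 0, 0], 0], [[0, 0, 0], 0], [[0, 0, 0], 0], [[0, 0, 0], 0], [[0, 0, 0], 0], [[0, 0, 0], 0], [[0, 0, 0], 0], [[0, 0, 0], 0], [[0, 0, 0], 0], [[0, 0, 0], 0]]' --jaw 1 --squeeze 25

```text
time_s: 3.2
ee_pos: [0.4305, -0.0538, 0.0362]
orientation: [0.0, 0.707, 0.707, 0.0]
wrist_force: [-0.9, 0.3, 5.9]
gripper_width: 0.0471
grasp_force: 26.0
```

Call:
play_rows --steps '[[[0, 0, -0.05], 0], [[0, 0, -0.1], 0], [[0, 0, -0.2], 0], [[0, 0, -0.25], 0], [[0, 0, -0.25], 0], [[0, 0, -0.25], 0], [[0, 0, -0.25], 0], [[0, 0, -0.25], 0], [[0, 0, -0.2], 0], [[0, 0, -0.1], 0], [[0, 0, 0], 0]]'

```text
time_s: 4.3
ee_pos: [0.4306, -0.0538, 0.1888]
orientation: [0.001, 0.707, 0.707, 0.001]
wrist_force: [0.2, 0.5, -0.7]
gripper_width: 0.0474
grasp_force: 26.0
```

Call:
play_rows --steps '[[[0.04, 0.1, 0], 0], [[0.04, 0.24, 0], 0], [[0.04, 0.26, 0], 0], [[0.04, 0.26, 0], 0], [[0.04, 0.26, 0], 0], [[0.04, 0.26, 0], 0], [[0.04, 0.26, 0], 0], [[0.04, 0.26, 0], 0], [[0.04, 0.26, 0], 0], [[0.04, 0.26, 0], 0], [[0.04, 0.24, 0], 0], [[0.04, 0.16, 0], 0], [[0, 0.1, 0], 0], [[0, 0, 0], -0.044], [[0, 0, 0], 0], [[0, 0, 0], 0]]'

```text
time_s: 5.9
ee_pos: [0.6637, -0.0151, 0.1863]
orientation: [-0.001, 0.683, 0.731, -0.001]
wrist_force: [0.4, -0.1, -1.0]
gripper_width: 0.0472
grasp_force: 26.1
```

Run:
```python
from h import *
np.set_printoptions(precision=4,suppress=True)
cap('wrist','wrist2'); o=arm.get_obs(); print(o['ee_pos'],o['orientation'])
im=cv2.imread('pics/wrist2.png')
cv2.imwrite('pics/w2.png',im)
```

```text
[ 0.6637 -0.0151  0.1867] [-0.0005  0.6828  0.7306 -0.0004]
```

View pics/wrist2.png

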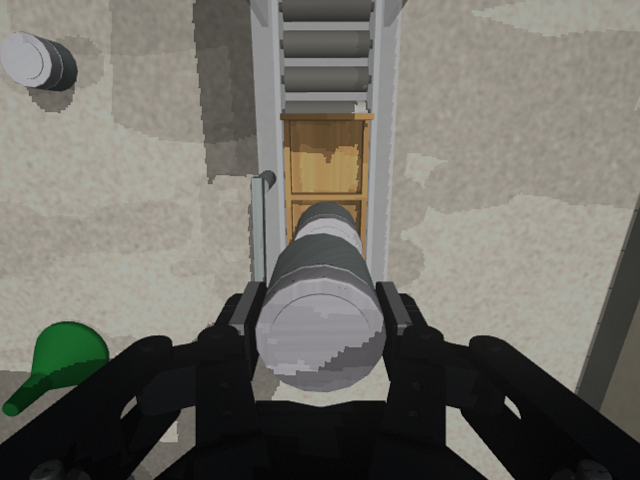

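The tray's front wall top is at row ~117 (columns 281–374) and the divider top is near row 196. The tin is held upright, with its lid around (320,325), and the lane runs nearly vertical in the image. I'll now measure the place more precisely.

Run:
```python
from h import *
np.set_printoptions(precision=4,suppress=True)
f='wrist2'; im=cv2.imread('pics/wrist2.png'); i=im.astype(int)
m=((i[...,2]-i[...,0]>30)).astype(np.uint8)
n,l,st,_=cv2.connectedComponentsWithStats(m)
k=1+np.argmax(st[1:,4]*(st[1:,1]<300)*(st[1:,0]>200)); print(st[k]); M=l==k
for v in [115,118,130,145,160,175,190,196,205]:
    xs=np.nonzero(M[v])[0]; print(v,xs.min(),xs.max(), 'z.048',onz(f,xs.min(),v+.5,.048)[:2],onz(f,xs.max()+1,v+.5,.048)[:2])
g=cv2.cvtColor(im,cv2.COLOR_BGR2GRAY).astype(int)
print('col profile', [(v,g[v,300:350:12].tolist()) for v in list(range(110,126))+list(range(188,204))])
print('row 180',g[180,276:300].tolist(),g[180,355:378].tolist())
# held lid
B,G=i[...,0],i[...,1]
lid=((B-G>=0)&(B>110)).astype(np.uint8); lid[:270]=0; lid[395:]=0; lid[:,:250]=0; lid[:,392:]=0
c=max(cv2.findContours(cv2.morphologyEx(lid,2,np.ones((5,5))),0,2)[0],key=cv2.contourArea); e=cv2.fitEllipse(cv2.convexHull(c)); print(e,cv2.contourArea(c))
print('lid at z',onz(f,*e[0],.1867+.018))
```

```text
[ 280  113   94  147 8552]
115 280 373 z.048 [0.6297 0.0627] [0.6968 0.0672]
118 280 373 z.048 [0.6298 0.0607] [0.697  0.0652]
130 284 369 z.048 [0.633  0.0526] [0.695  0.0568]
145 284 368 z.048 [0.6334 0.042 ] [0.6954 0.0462]
160 285 368 z.048 [0.6345 0.0313] [0.6966 0.0355]
175 285 367 z.048 [0.6349 0.0202] [0.697  0.0244]
190 285 366 z.048 [0.6354 0.0089] [0.6975 0.0131]
196 286 366 z.048 [0.6363 0.0043] [0.698  0.0085]
205 286 366 z.048 [ 0.6366 -0.0027] [0.6987 0.0015]
col profile [(110, [102, 102, 102, 102, 101]), (111, [101, 102, 102, 102, 102]), (112, [102, 101, 101, 102, 100]), (113, [85, 85, 82, 86, 87]), (114, [73, 72, 72, 79, 81]), (115, [70, 73, 72, 80, 82]), (116, [73, 73, 73, 80, 80]), (117, [72, 72, 72, 81, 81]), (118, [74, 73, 73, 82, 81]), (119, [60, 62, 61, 69, 67]), (120, [58, 55, 54, 57, 57]), (121, [75, 71, 65, 68, 77]), (122, [78, 75, 68, 73, 86]), (123, [77, 74, 69, 80, 85]), (124, [83, 80, 69, 80, 85]), (125, [88, 82, 75, 81, 82]), (188, [126, 148, 142, 146, 143]), (189, [127, 149, 142, 146, 136]), (190, [128, 151, 133, 147, 131]), (191, [131, 153, 132, 140, 122]), (192, [101, 112, 101, 105, 96]), (193, [77, 76, 77, 75, 76]), (194, [95, 96, 97, 97, 97]), (195, [132, 133, 134, 133, 135]), (196, [139, 141, 140, 141, 142]), (197, [139, 140, 140, 140, 141]), (198, [140, 140, 141, 142, 142]), (199, [130, 134, 135, 133, 123]), (200, [93, 111, 105, 95, 87]), (201, [78, 102, 86, 82, 73]), (202, [81, 98, 79, 84, 75]), (203, [80, 94, 77, 82, 74])]
row 180 [125, 152, 163, 166, 165, 165, 161, 142, 130, 138, 142, 141, 142, 141, 117, 85, 144, 138, 134, 132, 131, 131, 130, 132] [147, 137, 137, 127, 95, 84, 64, 112, 145, 142, 142, 141, 135, 126, 144, 168, 166, 165, 165, 161, 145, 146, 145]
((315.49566650390625, 326.72528076171875), (95.05494689941406, 129.05999755859375), 72.92362976074219) 8691.0
lid at z [ 0.662  -0.0106  0.2047]
```

The tray's measured width of 62.0 mm at z=0.048 confirms the height. The place centre is (0.6654,0.0347), from both the divider and the front wall. I'll move over it and lower partway.

Call:
play_rows --steps '[[[0.08, 0.008, 0], 0.003], [[0.15, 0.015, 0], 0.003], [[0.15, 0.015, 0], 0], [[0.15, 0.015, 0], 0], [[0.09, 0.011, 0.05], 0], [[0, 0, 0.15], 0], [[0, 0, 0.2], 0], [[0, 0, 0.2], 0], [[0, 0, 0.2], 0], [[0, 0, 0.2], 0], [[0, 0, 0.15], 0], [[0, 0, 0.08], 0], [[0, 0, 0.03], 0], [[0, 0, 0], 0], [[0, 0, 0], 0]]'

```text
time_s: 7.45
ee_pos: [0.6663, 0.0345, 0.0879]
orientation: [0.001, 0.686, 0.728, 0.001]
wrist_force: [-0.2, -0.3, -1.2]
gripper_width: 0.0477
grasp_force: 26.1
```

Run:
```python
from h import *
np.set_printoptions(precision=4,suppress=True)
cap('wrist','wrist3'); cap('scene','scene3'); o=arm.get_obs(); print(o['ee_pos'],o['orientation'],o['wrist_force'])
a=cv2.imread('pics/wrist3.png')[150:450,200:440]; b=cv2.imread('pics/scene3.png')[260:380,260:420]
a=cv2.resize(a,(320,400)); b=cv2.resize(b,(480,360),interpolation=cv2.INTER_CUBIC)
c=np.zeros((400,800,3),np.uint8); c[:,:320]=a; c[:360,320:]=b; cv2.imwrite('pics/c3.png',c)
```

```text
[0.6663 0.0345 0.0879] [0.0006 0.6857 0.7279 0.0006] [ 0.1337 -0.1384 -0.7298]
```

View pics/c3.png

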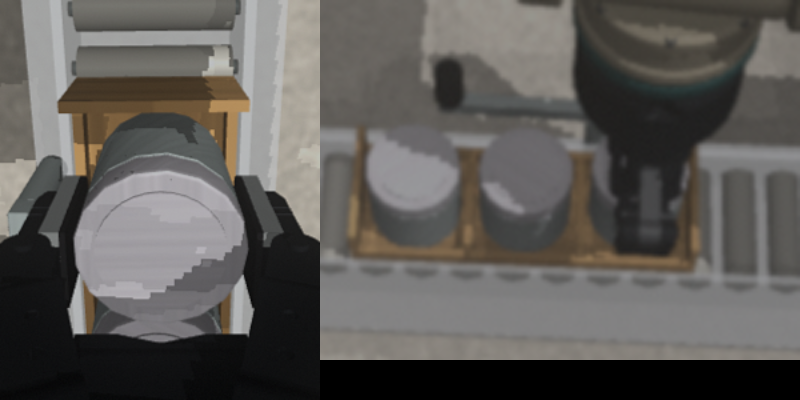

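The tin is low over the place. In the left crop the front wall spans columns 58–248 and the lid 75–247, which hints at a small x offset. I'll check that numerically.

Run:
```python
from h import *
np.set_printoptions(precision=4,suppress=True)
f='wrist3'; im=cv2.imread('pics/wrist3.png'); i=im.astype(int)
M=(i[...,2]-i[...,0]>30)
for v in range(206,246,5):
    xs=np.nonzero(M[v,220:420])[0]+220
    if len(xs): 
        z=.07 if v<222 else .048
        a,b=onz(f,xs.min(),v+.5,z),onz(f,xs.max()+1,v+.5,z); print(v,xs.min(),xs.max(),a[:2],b[:2],(a+b)[:2]/2,b[0]-a[0])
lid=((i[...,0]-i[...,1]>=0)&(i[...,0]>85)).astype(np.uint8); lid[:260]=0; lid[395:]=0; lid[:,:250]=0; lid[:,390:]=0
for v in range(290,352,10):
    r=np.nonzero(lid[v])[0]; print(v,r.min(),r.max(),(r.min()+r.max()+1)/2, [onz(f,x,v,.106)[:2] for x in (r.min(),r.max()+1)])
print(np.load('pics/wrist3.npz')['T'])
print('tcp px',proj(f,[*arm.get_obs()['ee_pos'][:2],.106]))
```

```text
211 328 377 [0.6677 0.0723] [0.6889 0.0736] [0.6783 0.073 ] 0.021149391640596815
216 252 380 [0.6356 0.0683] [0.6904 0.0715] [0.663  0.0699] 0.05476735585662673
221 248 384 [0.6339 0.066 ] [0.6923 0.0694] [0.6631 0.0677] 0.058407323598525074
226 244 387 [0.6277 0.0572] [0.6987 0.0614] [0.6632 0.0593] 0.07092101017596808
231 244 386 [0.6277 0.0546] [0.6985 0.0588] [0.6631 0.0567] 0.07072542669578441
236 254 378 [0.6327 0.0523] [0.6948 0.056 ] [0.6637 0.0542] 0.06208588639568202
241 254 377 [0.6327 0.0497] [0.6945 0.0533] [0.6636 0.0515] 0.06185106989855971
290 269 371 320.5 [array([0.648 , 0.0521]), array([0.6832, 0.0542])]
300 269 377 323.5 [array([0.6481, 0.0483]), array([0.6856, 0.0505])]
310 261 380 321.0 [array([0.6454, 0.0443]), array([0.6871, 0.0468])]
320 258 382 320.5 [array([0.6444, 0.0403]), array([0.6882, 0.0429])]
330 255 384 320.0 [array([0.6434, 0.0363]), array([0.6893, 0.039 ])]
340 256 384 320.5 [array([0.6438, 0.0322]), array([0.6898, 0.0349])]
350 257 381 319.5 [array([0.6441, 0.0281]), array([0.6892, 0.0307])]
[[ 0.9982 -0.0562 -0.0191  0.6621]
 [ 0.0593  0.9564  0.2861  0.1064]
 [ 0.0022 -0.2867  0.958   0.2163]
 [ 0.      0.      0.      1.    ]]
tcp px [319.385  337.6709]
```

Call:
play_rows --steps '[[[0, -0.024, 0], 0], [[0, 0, 0.04], 0], [[0, 0, 0.04], 0], [[0, 0, 0.03], 0], [[0, 0, 0.02], 0], [[0, 0, 0.02], 0], [[0, 0, 0.015], 0], [[0, 0, 0], 0], [[0, 0, 0], 0]]'

```text
time_s: 8.45
ee_pos: [0.6641, 0.0344, 0.0742]
orientation: [0.0, 0.686, 0.728, 0.0]
wrist_force: [-1.7, -0.4, 2.8]
gripper_width: 0.0474
grasp_force: 26.4
```

Contact with the floor came at the expected height, 0.0742. I'll release partway and lift.

Call:
play_rows --steps '[[[0, 0, 0], 0], [[0, 0, 0], 0], [[0, 0, 0], 0], [[0, 0, 0], 0], [[0, 0, 0], 0], [[0, 0, 0], 0]]' --jaw 0.3

```text
time_s: 9.05
ee_pos: [0.664, 0.0343, 0.0737]
orientation: [0.0, 0.686, 0.728, 0.0]
wrist_force: [-0.1, 0.5, -0.8]
gripper_width: 0.0596
grasp_force: 0.0
```

Call:
play_rows --steps '[[[0, 0, -0.05], 0], [[0, 0, -0.1], 0], [[0, 0, -0.2], 0], [[0, 0, -0.2], 0], [[0, 0, -0.3], 0], [[0, 0, -0.3], 0], [[0, 0, -0.3], 0], [[0, 0, -0.2], 0], [[0, 0, 0], 0]]'

```text
time_s: 9.95
ee_pos: [0.6652, 0.0344, 0.2111]
orientation: [0.003, 0.686, 0.728, 0.003]
wrist_force: [0.2, -0.3, 1.1]
gripper_width: 0.0595
grasp_force: 0.0
```

Call:
play_rows --steps '[[[-0.15, 0, 0], 0], [[-0.3, 0, 0], 0], [[-0.3, 0, 0], 0], [[-0.3, 0, 0], 0], [[-0.3, 0, 0], 0], [[-0.15, 0, 0], 0], [[0, 0, 0], 0], [[0, 0, 0], 0]]' --jaw 1

```text
time_s: 10.75
ee_pos: [0.6709, -0.085, 0.2051]
orientation: [-0.0, 0.686, 0.728, -0.0]
wrist_force: [-0.4, 0.6, -0.0]
gripper_width: -0.0002
grasp_force: 0.0
```

Run:
```python
from h import *
np.set_printoptions(precision=4,suppress=True)
cap('wrist','wrist4'); cap('scene','scene4'); cap('side','side4'); o=arm.get_obs(); print(o['ee_pos'],o['orientation'],o['wrist_force'])
a=cv2.imread('pics/wrist4.png')[:,150:500]; b=cv2.imread('pics/scene4.png')[270:380,220:420]
c=np.zeros((480,800,3),np.uint8); c[:,:350]=a; c[:248,350:]=cv2.resize(b,(450,248),interpolation=cv2.INTER_CUBIC); c[248:,350:]=cv2.resize(cv2.imread('pics/side4.png')[200:320,200:433],(450,232)); cv2.imwrite('pics/c4.png',c)
```

```text
[ 0.6711 -0.0842  0.2057] [-0.0001  0.6852  0.7284  0.0001] [ 0.3387 -0.4779 -0.3503]
```

View pics/c4.png

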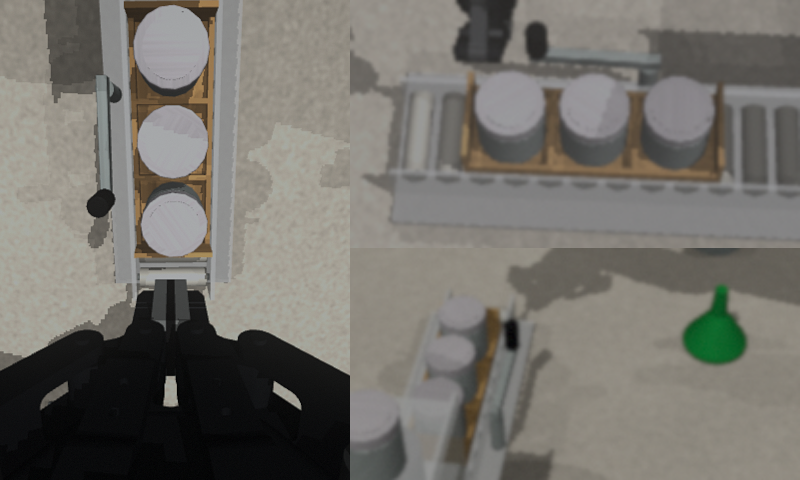

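All three tins stand upright and level in the tray. The bar is still parallel to the lane, with the knob at wrist pixel ≈(252,203) and the hinge at ≈(262,94). The tray's rear wall is at row ~257. Next: the tray rear, knob and hinge positions.

Run:
```python
from h import *
np.set_printoptions(precision=4,suppress=True)
f='wrist4'; im=cv2.imread('pics/wrist4.png'); i=im.astype(int)
M=(i[...,2]-i[...,0]>30)
for v in range(245,264,2):
    xs=np.nonzero(M[v,230:420])[0]+230
    if len(xs)>10: a,b=onz(f,xs.min(),v+.5,.07),onz(f,xs.max()+1,v+.5,.07); print(v,xs.min(),xs.max(),(a+b)[:2]/2,b[0]-a[0])
for v in (60,120,170): 
    xs=np.nonzero(M[v,230:420])[0]+230; a,b=onz(f,xs.min(),v,.048),onz(f,xs.max()+1,v,.048); print(v,a[:2],b[:2],b[0]-a[0])
def blob(f,box,t=45):
    x0,y0,x1,y1=box; m=(cv2.cvtColor(cv2.imread(f'pics/{f}.png'),6)[y0:y1,x0:x1]<t).astype(np.uint8)
    n,l,s,c=cv2.connectedComponentsWithStats(m); k=1+np.argmax(s[1:,4]); return s[k]+[x0,y0,0,0,0],c[k]+[x0,y0]
for q in [(f,(215,170,285,230)),('scene0',(290,272,318,305)),('scene4',(290,272,320,305))]:
    s,c=blob(*q); print(q[0],s,c,onz(q[0],*c,.08))
print(tri((f,*blob(f,(215,170,285,230))[1]),('scene4',*blob('scene4',(290,272,320,305))[1])))
for q in [(262,94),(265,94),(258,94)]: print('hinge top',onz(f,*q,.064))
# rail inner/outer columns at row 40,150,240
g=cv2.cvtColor(im,6)
for v in (40,240): print(v,g[v,250:300].tolist(),g[v,355:395].tolist())
print(np.load('pics/wrist4.npz')['T'][:3,3])
```

```text
247 348 360 [ 0.6992 -0.1021] 0.010203680669888415
249 285 360 [ 0.6746 -0.1053] 0.05975805365430542
251 285 361 [ 0.6751 -0.1069] 0.06064796026477748
253 284 362 [ 0.6752 -0.1086] 0.06232996731767948
255 284 362 [ 0.6753 -0.1103] 0.06243706947912986
257 284 343 [ 0.6679 -0.1124] 0.04750309923549967
60 [0.6339 0.0322] [0.6962 0.0359] 0.06231987506608483
120 [ 0.6373 -0.0097] [ 0.6994 -0.006 ] 0.06212921087065992
170 [ 0.64   -0.0477] [ 0.7014 -0.044 ] 0.06142461887290018
wrist4 [237 189  28  29 551] [250.4011 202.9419] [ 0.6193 -0.0691  0.08  ]
scene0 [299 287   7   8  43] [302.3721 290.4651] [ 0.6226 -0.0662  0.08  ]
scene4 [299 282   7  14  82] [302.1463 287.9878] [ 0.6183 -0.0671  0.08  ]
(array([ 0.6206, -0.0673,  0.0853]), [np.float64(0.0006664752614792115), np.float64(0.0006664752614792269)])
hinge top [0.6243 0.0069 0.064 ]
hinge top [0.6264 0.007  0.064 ]
hinge top [0.6214 0.0067 0.064 ]
40 [78, 107, 141, 139, 138, 139, 139, 139, 138, 137, 140, 139, 138, 138, 138, 138, 137, 139, 138, 138, 141, 151, 157, 157, 157, 155, 142, 123, 111, 64, 68, 68, 64, 87, 146, 159, 156, 154, 153, 153, 155, 155, 157, 161, 161, 160, 162, 161, 163, 163] [165, 166, 159, 136, 114, 125, 124, 125, 125, 121, 120, 138, 160, 158, 156, 158, 155, 143, 139, 139, 140, 139, 139, 140, 140, 138, 139, 140, 140, 140, 140, 146, 160, 160, 160, 159, 153, 149, 150, 149]
240 [94, 94, 93, 116, 157, 151, 149, 150, 151, 152, 152, 136, 99, 130, 149, 148, 146, 142, 143, 143, 143, 143, 144, 143, 144, 143, 143, 142, 141, 147, 158, 161, 162, 162, 153, 122, 104, 76, 78, 80, 74, 60, 65, 74, 71, 108, 166, 168, 167, 167] [112, 115, 114, 115, 116, 125, 141, 163, 161, 162, 159, 150, 144, 144, 143, 143, 144, 144, 144, 143, 142, 143, 143, 142, 147, 163, 163, 159, 145, 146, 142, 141, 142, 142, 143, 144, 142, 141, 146, 162]
[ 0.667  -0.0132  0.3335]
```

The tray's rear face is at about (0.675,-0.112), and the front-place geometry gives the same. The knob is at (0.619,-0.068), and home needs about 136 mm of push. I'll go down behind the tray.

Call:
play_rows --steps '[[[-0.15, 0.01, 0], 0], [[-0.3, 0.02, 0], 0], [[-0.27, 0.01, 0], 0], [[-0.1, 0, 0.1], 0], [[0, 0, 0.25], 0], [[0, 0, 0.3], 0], [[0, 0, 0.3], 0], [[0, 0, 0.3], 0], [[0, 0, 0.25], 0], [[0, 0, 0.15], 0], [[0, 0, 0.07], 0], [[0, 0, 0], 0], [[0, 0, 0], 0]]' --jaw 1

```text
time_s: 12.2
ee_pos: [0.6788, -0.1509, 0.0694]
orientation: [0.001, 0.686, 0.728, 0.0]
wrist_force: [-0.0, 0.2, -0.5]
gripper_width: 0.0001
grasp_force: 0.0
```

Call:
play_rows --steps '[[[0.04, 0, 0.02], 0], [[0.06, 0, 0.02], 0], [[0.05, 0, 0], 0], [[0.04, 0, 0], 0], [[0.03, 0, 0], 0], [[0.03, 0, 0], 0], [[0.03, 0, 0], 0], [[0.03, 0, 0], 0], [[0.03, 0, 0], 0], [[0.03, 0, 0], 0], [[0.03, 0, 0], 0], [[0.04, 0, 0], 0], [[0.04, 0, 0], 0], [[0.05, 0, 0], 0], [[0.05, 0, 0], 0], [[0.05, 0, 0], 0], [[0.05, 0, 0], 0], [[0.05, 0, 0], 0], [[0.05, 0, 0], 0], [[0.05, 0, 0], 0]]'

```text
time_s: 14.2
ee_pos: [0.6742, -0.0841, 0.0649]
orientation: [0.0, 0.686, 0.728, 0.0]
wrist_force: [-0.6, -1.7, -0.5]
gripper_width: 0.0001
grasp_force: 0.9
```

```bash
cat > tr.py <<'E'
from h import *
import sys
np.set_printoptions(precision=4,suppress=True)
f=sys.argv[1]; cap('wrist',f); o=arm.get_obs(); print(o['ee_pos'],o['orientation'],o['wrist_force'])
i=cv2.imread(f'pics/{f}.png').astype(int); M=(i[...,2]-i[...,0]>30)
ys,xs=np.nonzero(M[:,200:440]); print(xs.min()+200,xs.max()+200,ys.min(),ys.max())
for v in range(ys.min(),ys.max()+1,max(1,(ys.max()-ys.min())//14)):
    x=np.nonzero(M[v,200:440])[0]+200
    if len(x)>10: print(v,x.min(),x.max(),onz(f,(x.min()+x.max()+1)/2,v,.07)[:2])
E
python3 tr.py wrist5
```

```text
[ 0.6743 -0.0833  0.0649] [-0.0001  0.6855  0.7281  0.0002] [-0.5495 -0.4434 -0.7623]
232 398 50 295
67 232 396 [0.6674 0.006 ]
84 234 395 [0.6678 0.001 ]
101 235 394 [ 0.6681 -0.0042]
118 236 394 [ 0.6685 -0.0094]
135 237 393 [ 0.6688 -0.0148]
152 239 392 [ 0.6693 -0.0204]
169 240 391 [ 0.6696 -0.0261]
186 241 390 [ 0.67  -0.032]
288 236 397 [ 0.6725 -0.071 ]
```

The tray is rolling with the fingers, rear at y≈-0.072, with no side force. Continue.

Call:
play_rows --steps '[[[0.05, 0, 0], 0], [[0.05, 0, 0], 0], [[0.05, 0, 0], 0], [[0.05, 0, 0], 0], [[0.05, 0, 0], 0], [[0.05, 0, 0], 0], [[0.05, 0, 0], 0], [[0.05, 0, 0], 0], [[0.05, 0, 0], 0], [[0.05, 0, 0], 0], [[0.05, 0, 0], 0], [[0.05, 0, 0], 0], [[0.05, 0, 0], 0], [[0.05, 0, 0], 0], [[0.05, 0, 0], 0], [[0.04, 0, 0], 0], [[0.04, 0, 0], 0], [[0.03, 0, 0], 0], [[0.03, 0, 0], 0], [[0.03, 0, 0], 0]]'

```text
time_s: 16.25
ee_pos: [0.6698, -0.0108, 0.0649]
orientation: [-0.0, 0.686, 0.728, 0.0]
wrist_force: [-1.5, -0.7, 1.5]
gripper_width: 0.0002
grasp_force: 0.8
```

Call:
play_rows --steps '[[[0.02, 0, 0], 0], [[0.02, 0, 0], 0], [[0.02, 0, 0], 0], [[0.02, 0, 0], 0], [[0.02, 0, 0], 0]]'

```text
time_s: 16.75
ee_pos: [0.6694, -0.0028, 0.0649]
orientation: [0.0, 0.686, 0.728, 0.0]
wrist_force: [-0.6, -1.3, -0.2]
gripper_width: -0.0002
grasp_force: 0.8
```

Expected end is TCP y ≈ 0.013; I'll creep.

Call:
play_rows --steps '[[[0.02, 0, 0], 0], [[0.02, 0, 0], 0], [[0.02, 0, 0], 0], [[0.02, 0, 0], 0], [[0.02, 0, 0], 0], [[0.02, 0, 0], 0], [[0.02, 0, 0], 0], [[0, 0, 0], 0]]'

```text
time_s: 17.55
ee_pos: [0.6688, 0.0086, 0.065]
orientation: [-0.0, 0.686, 0.728, 0.0]
wrist_force: [-0.5, -0.6, 0.3]
gripper_width: -0.0
grasp_force: 0.2
```

Call:
play_rows --steps '[[[0.015, 0, 0], 0], [[0.015, 0, 0], 0], [[0, 0, 0], 0]]'

```text
time_s: 17.85
ee_pos: [0.6686, 0.0109, 0.0649]
orientation: [0.0, 0.686, 0.728, 0.0]
wrist_force: [-0.7, 0.3, 0.0]
gripper_width: -0.0001
grasp_force: 0.3
```

Call:
play_rows --steps '[[[0.015, 0, 0], 0], [[0.015, 0, 0], 0], [[0.015, 0, 0], 0], [[0, 0, 0], 0]]'

```text
time_s: 18.25
ee_pos: [0.6684, 0.0138, 0.065]
orientation: [0.0, 0.686, 0.728, -0.0]
wrist_force: [0.1, -4.8, 1.5]
gripper_width: -0.0001
grasp_force: 2.0
```

Call:
play_rows --steps '[[[0.012, 0, 0], 0], [[0.012, 0, 0], 0], [[0, 0, 0], 0]]'

```text
time_s: 18.55
ee_pos: [0.6683, 0.0139, 0.065]
orientation: [0.001, 0.686, 0.727, -0.001]
wrist_force: [-0.6, -10.3, -0.4]
gripper_width: -0.0
grasp_force: 5.2
```

```bash
python3 tr.py wrist6
```

```text
[0.6683 0.0138 0.065 ] [ 0.0012  0.6863  0.7274 -0.0012] [ 0.715  -9.9217  0.2372]
230 397 49 296
83 231 393 [0.6612 0.0992]
100 233 392 [0.6616 0.0941]
117 234 392 [0.662  0.0888]
134 236 391 [0.6625 0.0834]
151 237 391 [0.663  0.0779]
168 239 390 [0.6634 0.0722]
185 240 389 [0.6637 0.0663]
287 235 397 [0.6664 0.0274]
```

The tray stopped at TCP y=0.0139 with 10 N, as predicted, so it is home. I'll back off and go up.

Call:
play_rows --steps '[[[-0.02, 0, 0], 0], [[-0.03, 0, 0], 0], [[-0.05, 0, 0], 0], [[-0.1, 0, 0], 0], [[-0.2, 0, 0], 0], [[-0.2, 0, 0], 0], [[0, 0, -0.1], 0], [[0, 0, -0.2], 0], [[0, 0, -0.3], 0], [[0, 0, -0.3], 0], [[0, 0, -0.15], 0], [[0, 0, 0], 0]]'

```text
time_s: 19.8
ee_pos: [0.6723, -0.0315, 0.1525]
orientation: [0.002, 0.686, 0.728, 0.002]
wrist_force: [1.7, 1.2, 0.1]
gripper_width: -0.0
grasp_force: 0.0
```

```bash
python3 tr.py wrist7 | tail -6
```

```text
66 262 364 [0.6632 0.0719]
77 263 364 [0.6638 0.0664]
121 266 363 [0.6656 0.0434]
132 266 363 [0.666  0.0374]
143 267 363 [0.6666 0.0313]
154 262 367 [0.6666 0.0251]
```

Call:
play_rows --steps '[[[0, 0, 0], 0.09], [[0, 0, 0], 0.09], [[0, 0, 0], 0.09], [[0, 0, 0], 0.09], [[0, 0, 0], 0.09], [[0, 0, 0], 0.09], [[0, 0, 0], 0.09], [[0, 0, 0], 0.09], [[0, 0, 0], 0.09], [[0, 0, 0], 0.09], [[0, 0, 0], 0.09], [[0, 0, 0], 0]]'

```text
time_s: 21.05
ee_pos: [0.6704, -0.0316, 0.147]
orientation: [-0.0, 0.999, 0.037, -0.001]
wrist_force: [0.2, -0.3, 0.4]
gripper_width: -0.0003
grasp_force: 0.0
```

Call:
play_rows --steps '[[[-0.1, 0.03, 0], 0], [[-0.2, 0.07, 0], 0], [[-0.25, 0.08, 0], 0], [[-0.25, 0.08, 0], 0], [[-0.18, 0.06, 0], 0], [[-0.096, 0.031, 0], -0.01], [[0, 0, 0.1], 0], [[0, 0, 0.2], 0], [[0, 0, 0.2], 0], [[0, 0, 0.15], 0], [[0, 0, 0.1], 0], [[0, 0, 0.025], 0], [[0, 0, 0], 0]]'

```text
time_s: 22.35
ee_pos: [0.5875, -0.0662, 0.0869]
orientation: [-0.0, 0.999, 0.046, 0.0]
wrist_force: [-0.3, 0.2, -0.0]
gripper_width: 0.0001
grasp_force: 0.0
```

Run:
```python
from h import *
np.set_printoptions(precision=4,suppress=True)
o=arm.get_obs(); p=o['ee_pos']; q=o['orientation']; print(p,q)
H=np.array([.6166,.013]); a=np.radians(3.2)  # lane yaw
yaw=2*np.arctan2(q[2],q[1]); print('tool yaw',np.degrees(yaw))
# arc waypoints: tool 19 mm behind the knob, tool x along motion
prev=p[:2]; py=yaw
for th in np.radians(np.arange(0,91,6)):
    r=np.array([np.sin(th+a),-np.cos(th+a)]); t=np.array([np.cos(th+a),np.sin(th+a)])
    w=H+.08*r-.019*t; d=w-prev; dx=d@[np.cos(py),np.sin(py)]; dy=d@[np.sin(py),-np.cos(py)]
    print(round(np.degrees(th)),w,'d units',np.round([dx/.08,dy/.08],3),'roll',round(-np.degrees(th+a-py)/90,3)); prev=w; py=th+a
```

```text
[ 0.5875 -0.0662  0.0869] [-0.      0.999   0.0457  0.    ]
tool yaw 5.240647149268417
0 [ 0.6021 -0.0679] d units [0.179 0.038] roll 0.023
6 [ 0.6106 -0.069 ] d units [0.106 0.019] roll -0.067
12 [ 0.6192 -0.0692] d units [0.106 0.019] roll -0.067
18 [ 0.6278 -0.0685] d units [0.106 0.019] roll -0.067
24 [ 0.6363 -0.0668] d units [0.106 0.019] roll -0.067
30 [ 0.6445 -0.0643] d units [0.106 0.019] roll -0.067
36 [ 0.6524 -0.061 ] d units [0.106 0.019] roll -0.067
42 [ 0.66   -0.0569] d units [0.106 0.019] roll -0.067
48 [ 0.667  -0.0519] d units [0.106 0.019] roll -0.067
54 [ 0.6736 -0.0463] d units [0.106 0.019] roll -0.067
60 [ 0.6794 -0.04  ] d units [0.106 0.019] roll -0.067
66 [ 0.6846 -0.0332] d units [0.106 0.019] roll -0.067
72 [ 0.6891 -0.0258] d units [0.106 0.019] roll -0.067
78 [ 0.6928 -0.018 ] d units [0.106 0.019] roll -0.067
84 [ 0.6956 -0.0099] d units [0.106 0.019] roll -0.067
90 [ 0.6975 -0.0015] d units [0.106 0.019] roll -0.067
```

Call:
play_rows --steps '[[[0.06, 0.013, 0.02], 0.012], [[0.06, 0.013, 0], 0.011], [[0.059, 0.012, 0], 0], [[0.053, 0.01, 0], -0.0335], [[0.053, 0.01, 0], -0.0335], [[0.053, 0.01, 0], -0.0335], [[0.053, 0.01, 0], -0.0335], [[0.053, 0.01, 0], -0.0335], [[0.053, 0.01, 0], -0.0335], [[0, 0, 0], 0]]'

```text
time_s: 23.35
ee_pos: [0.6284, -0.0683, 0.0855]
orientation: [0.0, 0.983, 0.185, 0.0]
wrist_force: [0.9, 0.8, -0.6]
gripper_width: 0.0002
grasp_force: 0.0
```

```bash
cat > kn.py <<'E'
from h import *
import sys
np.set_printoptions(precision=4,suppress=True)
cap('scene',sys.argv[1]); o=arm.get_obs(); p,q=o['ee_pos'],o['orientation']
H=np.array([.6166,.013]); a=np.radians(3.2); yaw=2*np.arctan2(q[2],q[1]); t=np.array([np.cos(yaw),np.sin(yaw)])
k=p[:2]+.019*t; r=k-H; print(p,'yaw',np.degrees(yaw),'F',o['wrist_force'],'knob est',k,'r',np.linalg.norm(r),'th',np.degrees(np.arctan2(r[0],-r[1])-a))
E
python3 kn.py scene8
```

```text
[ 0.6281 -0.0683  0.0854] yaw 21.176126510447542 F [-0.062  -0.2727 -0.7438] knob est [ 0.6458 -0.0615] r 0.07999314193879369 th 18.192082528418585
```

Run:
```python
from h import *
np.set_printoptions(precision=4,suppress=True)
cap('wrist','wrist8'); f='wrist8'; g=cv2.cvtColor(cv2.imread('pics/wrist8.png'),6)
for P in [(.6458,-.0615,.096),(.6458,-.0615,.066),(.6312,-.0244,.064),(.6166,.013,.064)]: 
    u=proj(f,P); print(P,u,g[int(u[1]),int(u[0])] if 0<=u[1]<480 else None)
m=((g<45)).astype(np.uint8); n,l,s,c=cv2.connectedComponentsWithStats(m); print(s[s[:,4]>80],c[s[:,4]>80])
print(g[240:300:4,300:341:4])
```

```text
(0.6458, -0.0615, 0.096) [317.9657 282.2325] 27
(0.6458, -0.0615, 0.066) [318.3152 253.8665] 30
(0.6312, -0.0244, 0.064) [229.5098 252.8412] 172
(0.6166, 0.013, 0.064) [140.062  253.1149] 153
[[     0      0    640    480 232459]
 [    32     32     17     10     84]
 [   125     59     55    151   2270]
 [    72    100     56     72   1699]
 [     0    236    640    244  70288]
 [    32    396     19     33    241]] [[322.544  188.9473]
 [ 39.9762  36.4286]
 [151.1982 145.9388]
 [107.2443 139.1913]
 [321.7271 412.0239]
 [ 41.5477 411.9419]]
[[ 86  87  87  31  30  30  31  31  35 111 198]
 [153 156  31  31  29  30  31  32  29  36 113]
 [150 133  31  30  29  30  30  29  31  27 116]
 [144  26  30  31  30  31  28  28  30  28 154]
 [140  26  30  28  29  28  29  29  28  30 110]
 [179  28  29  27  29  30  27  30  27  28  76]
 [178  29  30  36  34  33  32  32  31  27  35]
 [172  28  34  32  32  33  32  32  31  31  22]
 [159  32  31  31  30  31  31  31  31  29  26]
 [113  31  30  31  30  31  30  31  31  29  28]
 [136  29  29  30  28  29  28  30  28  28  27]
 [182  28  30  27  28  27  28  28  26  27  25]
 [181  23  29  27  26  26  27  26  24  27 118]
 [ 26  75  30  27  25  27  25  25  27  43  23]
 [ 28  85  80  45  25  26  25  23  66  82  24]]
```

The knob is right in front of the fingers, at wrist columns 302–338 ahead of the tips, so it is being carried along. Continue the arc.

Call:
play_rows --steps '[[[0.053, 0.01, 0], -0.0335], [[0.053, 0.01, 0], -0.0335], [[0.053, 0.01, 0], -0.0335], [[0.053, 0.01, 0], -0.0335], [[0.053, 0.01, 0], -0.0335], [[0.053, 0.01, 0], -0.0335], [[0.053, 0.01, 0], -0.0335], [[0.053, 0.01, 0], -0.0335], [[0.053, 0.01, 0], -0.0335], [[0.053, 0.01, 0], -0.0335], [[0.053, 0.01, 0], -0.0335], [[0.053, 0.01, 0], -0.0335], [[0, 0, 0], 0]]'

```text
time_s: 24.75
ee_pos: [0.6731, -0.0448, 0.0853]
orientation: [0.0, 0.877, 0.48, 0.0]
wrist_force: [-0.8, 0.7, 0.6]
gripper_width: 0.0001
grasp_force: 0.0
```

```bash
python3 kn.py scene9
```

```text
[ 0.673  -0.045   0.0853] yaw 57.323662290450144 F [ 0.409  -0.0268  0.296 ] knob est [ 0.6832 -0.029 ] r 0.07874050786211505 th 54.58984118686712
```

Call:
play_rows --steps '[[[0.053, 0.012, 0], -0.0335], [[0.053, 0.012, 0], -0.0335], [[0.053, 0.011, 0], -0.0335], [[0.053, 0.01, 0], -0.0335], [[0.053, 0.01, 0], -0.0335], [[0.053, 0.01, 0], -0.0335], [[0.053, 0.01, 0], -0.0335], [[0.053, 0.01, 0], -0.0335], [[0.04, 0.008, 0], -0.025], [[0, 0, 0], 0]]'

```text
time_s: 25.8
ee_pos: [0.6929, -0.0132, 0.0853]
orientation: [-0.0, 0.745, 0.667, 0.0]
wrist_force: [1.1, -0.3, -0.2]
gripper_width: -0.0001
grasp_force: 0.0
```

```bash
python3 kn.py scene10
```

```text
[ 0.6928 -0.0134  0.0853] yaw 83.66880383519744 F [ 1.0426 -0.1083 -0.1507] knob est [0.6949 0.0055] r 0.07869572045227584 th 81.32748793510213
```

Call:
play_rows --steps '[[[0.035, 0.008, 0], -0.022], [[0.035, 0.008, 0], -0.022], [[0.03, 0.005, 0], -0.02], [[0.02, 0.003, 0], -0.015], [[0.015, 0, 0], 0], [[0, 0, 0], 0]]'

```text
time_s: 26.45
ee_pos: [0.6954, -0.0026, 0.0854]
orientation: [-0.0, 0.702, 0.712, 0.0]
wrist_force: [-0.6, -0.2, -0.5]
gripper_width: -0.0
grasp_force: 0.0
```

Call:
play_rows --steps '[[[0.012, 0, 0], 0], [[0.012, 0, 0], 0], [[0, 0, 0], 0]]'

```text
time_s: 26.75
ee_pos: [0.6955, -0.0011, 0.0854]
orientation: [0.0, 0.702, 0.712, -0.0]
wrist_force: [-0.2, -1.5, 0.2]
gripper_width: 0.0001
grasp_force: 0.9
```

```bash
python3 kn.py scene11
```

```text
[ 0.6955 -0.0011  0.0854] yaw 90.87835565928435 F [-0.5629 -1.5482 -0.8541] knob est [0.6952 0.0179] r 0.07873760711742742 th 90.39329965746646
```

Starting to meet resistance; I'll press a little more until the force clearly rises.

Call:
play_rows --steps '[[[0.01, 0, 0], 0], [[0.01, 0, 0], 0], [[0, 0, 0], 0]]'

```text
time_s: 27.1
ee_pos: [0.6954, -0.0009, 0.0854]
orientation: [0.001, 0.702, 0.712, -0.001]
wrist_force: [-0.1, -6.9, -0.0]
gripper_width: 0.0002
grasp_force: 3.6
```

Call:
play_rows --steps '[[[0.01, 0, 0], 0], [[0.01, 0, 0], 0], [[0, 0, 0], 0]]'

```text
time_s: 27.4
ee_pos: [0.6955, -0.0007, 0.0854]
orientation: [0.002, 0.702, 0.712, -0.001]
wrist_force: [0.4, -11.1, 0.2]
gripper_width: 0.0005
grasp_force: 5.8
```

The bar is at its limit (hard stop, 11 N). I'll back off slowly, rise and check.

Call:
play_rows --steps '[[[-0.02, 0, 0], 0], [[-0.03, 0, 0], 0], [[-0.05, 0, 0], 0], [[-0.1, 0, 0], 0], [[-0.2, 0, 0], 0], [[-0.2, 0, 0], 0], [[0, 0, -0.2], 0], [[0, 0, -0.3], 0], [[0, 0, -0.4], 0], [[0, 0, -0.4], 0], [[0, 0, -0.3], 0], [[-0.3, -0.3, 0], 0], [[-0.3, -0.5, 0], 0], [[-0.2, -0.5, 0], 0], [[0, -0.4, 0], 0], [[0, -0.3, 0], 0], [[0, 0, 0], 0], [[0, 0, 0], 0]]'

```text
time_s: 29.2
ee_pos: [0.5374, -0.1122, 0.215]
orientation: [0.001, 0.702, 0.712, 0.001]
wrist_force: [-0.3, -0.6, -0.8]
gripper_width: -0.0001
grasp_force: 0.0
```

Run:
```python
from h import *
for n in ['wrist','scene','side']: cap(n,n+'F')
o=arm.get_obs(); print(o['time_s'],o['ee_pos'],o['wrist_force'])
c=np.zeros((600,800,3),np.uint8)
c[:300,:400]=cv2.resize(cv2.imread('pics/wristF.png'),(400,300)); c[:300,400:]=cv2.resize(cv2.imread('pics/sceneF.png')[100:400,120:520],(400,300))
c[300:,:400]=cv2.resize(cv2.imread('pics/sceneF.png')[240:375,320:500],(400,300),interpolation=cv2.INTER_CUBIC); c[300:,400:]=cv2.resize(cv2.imread('pics/sideF.png')[160:430,130:490],(400,300))
cv2.imwrite('pics/cF.png',c)
```

```text
29.35 [ 0.53789212 -0.11202599  0.21368957] [-0.17133165  0.27344564  0.18169579]
```

View pics/cF.png

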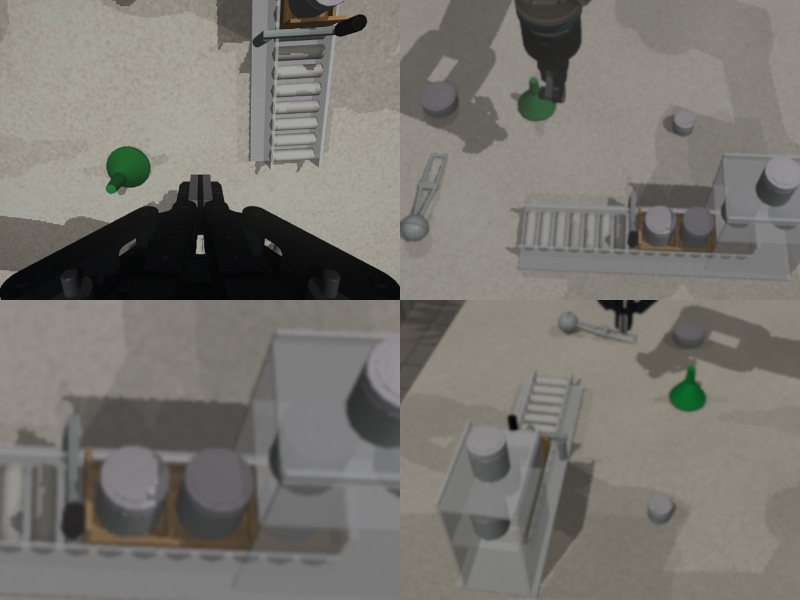

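The bar is square across behind the tray, and the funnel, strainer and other tins are untouched. The tray's front place is behind the acrylic, so I'll check for it numerically.

Run:
```python
from h import *
np.set_printoptions(precision=4,suppress=True)
a=cv2.imread('pics/scene0.png').astype(int); b=cv2.imread('pics/sceneF.png').astype(int)
y=np.array([-.056,.998]); rear=np.array([.6665,.0248])
for n,s,z in [('front tin lid',31+116,.092),('mid lid',89,.092),('rear lid',31,.092),('front wall top',176,.070),('front divider',118,.048)]:
    u=proj('sceneF',[*(rear+y*s/1000),z]); print(n,u,b[int(u[1]),int(u[0])],a[int(u[1]),int(u[0])])
d=(abs(a-b).sum(2)>25); d[:250]=0; d[380:]=0; ys,xs=np.nonzero(d[:,430:560]); print('changed px beyond col 430',len(xs),xs.min()+430,xs.max()+430,ys.min(),ys.max())
o=(b[...,2]-b[...,0]-(a[...,2]-a[...,0])>10); print('orange gain per col',[(c,int(o[290:370,c].sum())) for c in range(340,500,8)])
s0=cv2.imread('pics/side0.png').astype(int);s1=cv2.imread('pics/sideF.png').astype(int)
dd=abs(s0-s1).sum(2)>25; print('side changed rows at cols 160-300',[(r,int(dd[r,160:300].sum())) for r in range(220,420,12)])
i=cv2.imread('pics/wristF.png'); h=cv2.cvtColor(i,6)
```

```text
front tin lid [456.5563 324.4531] [87 87 87] [87 87 87]
mid lid [417.7522 322.3747] [101  98 100] [80 83 85]
rear lid [379.0951 320.3043] [130 126 129] [56 75 90]
front wall top [472.7391 331.1201] [110 111 112] [122 122 122]
front divider [432.2964 334.4993] [47 61 74] [74 77 78]
changed px beyond col 430 777 430 536 250 354
orange gain per col [(340, 5), (348, 3), (356, 0), (364, 0), (372, 0), (380, 0), (388, 7), (396, 36), (404, 8), (412, 4), (420, 6), (428, 14), (436, 5), (444, 0), (452, 2), (460, 0), (468, 2), (476, 0), (484, 0), (492, 0)]
side changed rows at cols 160-300 [(220, 0), (232, 15), (244, 37), (256, 81), (268, 110), (280, 57), (292, 49), (304, 0), (316, 27), (328, 26), (340, 18), (352, 2), (364, 3), (376, 19), (388, 0), (400, 30), (412, 36)]
```

```bash
python3 -c "
from plant import arm
print(arm.finish_job())"
```

```text
the job is handed in; nothing more can be done
None
```

The job is handed in: the matching tin stands in the tray's front place, the tray stopped where home was predicted, and the keeper bar was swung across behind it to its stop. The front tin could not be seen under the rack at the end, because a fixed tin hides it from the scene camera.

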